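# Four clicks on the colorimeter filter dial

## Task

The next reading needs another colour filter: push the orange finger lug of the colorimeter's click-stop dial round with a fingertip, clockwise as seen from above, by exactly four clicks from where it stands, and leave it resting in that fourth click. Do not go past it, do not pinch the lug, and leave the tube rack, bottle, beaker and marker where they are. Finish with the hand clear of everything.

Things in the scene. Friction and masses are not known exactly. Their poses are not given: they have to be found in the camera images.
- colorimeter: white bench colorimeter, 200 (x) by 270 (y) by 70 mm high, turquoise band; fixed. Origin: centre of its underside; z up, front is -x. On its deck at x +15, y +85 mm a black sample cap, 38 mm wide, 32 mm high; dial axis at x -30, y -45 mm. Nine coloured dots, 54 mm from that axis, mark the lug's rests; the first is 120 degrees anticlockwise (from above) of +x.
- dial (a joint): the dial's angle in rad, growing CLOCKWISE seen from above. Nine rests 0.5236 rad (30 degrees) apart: 0 to 4.189; end stops 0.13 beyond the first and last. It starts resting in one of the first four. Midway between rests is a crest (getting there takes about 3 N at the lug): past it the dial springs on into the next rest, short of it it falls back if let go. No play within a rest.
- dial_hub (a point): point on the dial's upright axis at the top face of its black disc, 84 mm above the table. The disc is 96 mm across and 12 mm thick.
- lug_top (a point): middle of the lug's top, 32 mm out from the dial's axis, 24 mm above the disc's top face. The lug is an upright orange fin on the disc, with a white core between its faces: radially from 18 to 46 mm from the axis, 14 mm thick, 24 mm high. Nothing else rises from the disc but a 3 mm high screw head, 18 mm across, on the axis.
- lug_back: the face plate (half) of the lug on its anticlockwise side, the side to push on (shut fingers make a good pusher); it turns with the dial. Its origin lies on the dial's axis at the underside of the disc (12 mm below dial_hub), x points out along the lug.
- lug_front: the face plate (half) of the lug on its clockwise side; origin and axes as lug_back. Pressing on both faces at once is pinching.
- tube_rack: white rack 70 by 190 mm with ten glass test tubes, 145 mm high in all; loose; origin at the centre of its underside, long side along its y.
- dropper_bottle: amber dropper bottle with black collar and cream teat, 42 mm across, 106 mm high; loose; origin at the centre of its underside.
- beaker: clear beaker 68 mm across, 85 mm high; loose; origin at the centre of its underside.
- marker: pink marker with white cap lying on the table, 127 mm long, 14 mm thick; loose; origin under its middle, x along it.

How it is judged:
By the outcome, as a careful person would: the job done as asked, in the order asked, and still so for the second after the job is handed in, with the robot touching nothing.
It also fails if it takes over 48 s, if anything falls off the work surface, if the arm or the gripper's body presses on something with over 40 N, if the wrist force passes 120 N, or if a joint passes its speed limit or range.

## Robot

A 6-joint arm with a two-finger parallel gripper is mounted at the origin on the work surface. World frame = base frame: x ahead of the robot, y to its left, z up, the work surface at z = 0. Lengths are in m, angles in rad, forces in N, time in s.
With the tool pointing down it reaches from about 0.375 to 0.975 m from the base axis. Payload 3.8 kg.
Tool frame: the origin (TCP) lies midway between the tips of the shut fingers; the grasp point (between the pads) lies 19 mm behind it; z points along the fingers, x is the direction in which the jaws open and shut, and the axes are right-handed (so a half turn about z gives the same grasp; the last joint's range is limited). The gripper opens to 85 mm and grips with 20 to 120 N. Pads are 22 mm wide; open, the fingers measure 114 mm over their backs; the gripper's body (76 mm by 85 mm) begins 54 mm behind the grasp point. The pads swing forward as they close: fully open they stand 13 mm farther back than shut.
Start: joints at [-1.138, 0.264, 1.604, -0, 1.274, -0.037], TCP at [0.306, -0.602, 0.231] pointing down, gripper open.
Joint ranges: [-2.63, 2.63], [-0.94, 2.18], [0.31, 2.57], [-1.31, 4.45], [0, 2.66], [-2.55, 2.55]. Speed limits (rad/s): [2.57, 2.57, 3.14, 3.14, 3.14, 3.14].

## Interface

Orientations are given as a unit quaternion [w, x, y, z].
In Python, from workcell import env gives the robot as it stands.
- The arm moves only by the tool step_arm, never from a script. Its argument "increments" is a list of rows, each a list of 5 numbers: the shift along the tool's x, y, z in m, then the turn about the tool's z in rad, then the gripper command: -1 is fully open, 1 is shut, values between are in proportion. In form: [[x, y, z, turn, fingers], ...]. A call has 1 to 8 rows; each row is the pose to reach, as a shift and turn from the pose commanded when the call began, along the tool's axes at that moment; what a row does not reach only later rows make up. A row lasts 1/12 s, in which the tool goes at most 41.7 mm and 7.16 degrees, less where a joint would pass 70% of its speed; a pose out of reach is approached as far as the arm can. A call with a gripper value outside its range is refused whole. The fingers move at their own pace and stop on an object; "newtons" is the grip in N (left out, the last holds). Time passes only in rows, so rows that repeat a pose let the fingers close. It gives the time, the measured TCP pose, the force and the opening at its end, in the units of the state.
- env.observe(): the state, without advancing time (a new reading comes with each control period).
- env.camera(name): name is "side" or "top" or "wrist"; returns the picture (384x512x3 uint8, red, green, blue); there is no depth.
- env.camera_info(name): a dict with "vertical_fov" (degrees; the focal length in pixels is half the picture's height over the tangent of half this angle, whatever the lens; pixels are square), "cx", "cy" (the principal point, pixels), "camera_from_world" (4x4, takes a point from world to camera coordinates); the wrist camera has in their place "mount" (4x4, takes a point from camera to tool coordinates, whose origin is the TCP and whose axes are the tool frame's). Camera axes: x right, y down, z forward; pixel columns grow to the right and rows downward; lengths in m; the calibration is good to about 2 mm. The wrist camera is an equidistant fisheye: a pixel r from the principal point sees the ray r / f radians off the axis. A picture is of the moment at which its call begins: read the wrist's pose just before it. camera_info takes no time and is no camera call.
- env.job_done(): hands the job in, once; it reports no verdict.
The state is a dict: "time": time; "joints": joint angles; "qd": joint speeds; "joint_efforts": joint torques, N m; "ee_pos": TCP position; "orientation": TCP orientation; "contact_force": force on the tool from outside, world axes, zero at the start; "torque": the same for the moment, N m; "finger_gap": opening from 0.0 (shut) to 1.0 (fully open).
Only numpy, scipy, OpenCV 4.12 (cv2) and the standard library are available. Lean on these libraries where they do the work, as an engineer would, in place of code of your own. Each camera call takes 0.05 s, during which the arm holds its last target.

## Working session

There is one attempt and no reset: what is moved stays moved. The work goes in short steps, Python scripts to look and compute and a tool call to move; the robot and the scene stay as the last step left them, time stands still between calls to the robot, and variables do not carry over. Pictures are saved under pics/ and viewed, and the job is handed in when it is done.

Besides the shell and the picture viewer there is one more tool, called as a command line: name --pt "numbers of a row" for each row, then --argument value for the rest. step_arm: Moves the arm, as the interface text tells. Its arguments: {"type":"object","properties":{"increments":{"type":"array","items":{"type":"array","items":{"type":"number"}}},"newtons":{"type":"number"}},"required":["increments"]}

```bash
mkdir -p pics; ls; python3 - <<'E'
from workcell import env
import cv2,json
s=env.observe(); print({k:s[k] for k in s})
for n in ("top","side","wrist"):
    cv2.imwrite(f"pics/{n}0.png",cv2.cvtColor(env.camera(n),cv2.COLOR_RGB2BGR)); print(n,env.camera_info(n))
E
```

```text
pics
{'time': 0.0, 'joints': array([-1.13790392e+00,  2.64770831e-01,  1.60539154e+00,  2.20731384e-05,
        1.27368958e+00, -3.68816745e-02]), 'qd': array([-0.00051019,  0.00036093, -0.00053225,  0.00087284, -0.00243934,
       -0.00061777]), 'joint_efforts': array([-1.92726868e-03, -5.15111232e+01, -3.67320979e+01, -1.30666367e-04,
        1.27109553e-02,  2.98589420e-06]), 'ee_pos': array([ 0.30526906, -0.60120058,  0.22994064]), 'orientation': array([-6.34824297e-04,  8.52255014e-01, -5.23125333e-01, -9.34460173e-04]), 'contact_force': array([-0.21760495,  0.00444948,  0.0610584 ]), 'torque': array([-0.04163627, -0.02282362, -0.000924  ]), 'finger_gap': 1.0010322243022463}
top {'vertical_fov': 45.79397550393637, 'cx': 253.13462522476942, 'cy': 193.826384259267, 'camera_from_world': array([[ 0.00173508, -0.99994583,  0.01026283,  0.03255135],
       [-0.99552191, -0.00269722, -0.09449264,  0.54767444],
       [ 0.09451521, -0.01005292, -0.99547266,  1.17970302],
       [ 0.        ,  0.        ,  0.        ,  1.        ]])}
side {'vertical_fov': 54.831235562961695, 'cx': 249.94740031228994, 'cy': 193.3799830066898, 'camera_from_world': array([[-0.91407539, -0.40553702,  0.00243171,  0.50833326],
       [-0.20232387,  0.45082243, -0.8693815 ,  0.18805893],
       [ 0.35147011, -0.79517222, -0.49413551,  0.70942948],
       [ 0.        ,  0.        ,  0.        ,  1.        ]])}
wrist {'vertical_fov': 65.70646984690485, 'cx': 251.0454660478622, 'cy': 188.25416918127914, 'mount': array([[ 9.99999915e-01,  2.58807682e-05,  4.11564827e-04,
         9.85223910e-04],
       [-1.48864164e-04,  9.53387017e-01,  3.01750185e-01,
        -7.92701328e-02],
       [-3.84571036e-04, -3.01750220e-01,  9.53386940e-01,
        -1.42057223e-01],
       [ 0.00000000e+00,  0.00000000e+00,  0.00000000e+00,
         1.00000000e+00]])}
```

View pics/top0.png

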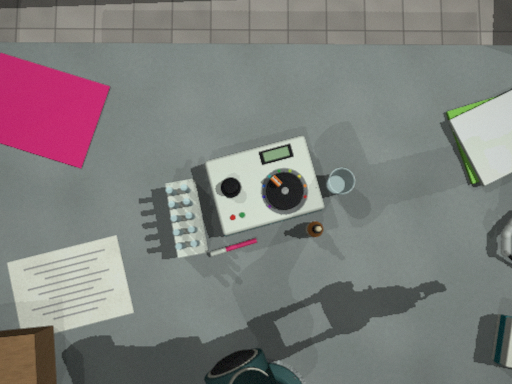

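View pics/side0.png

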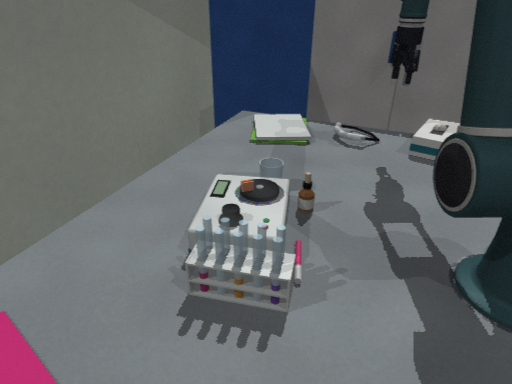

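View pics/wrist0.png

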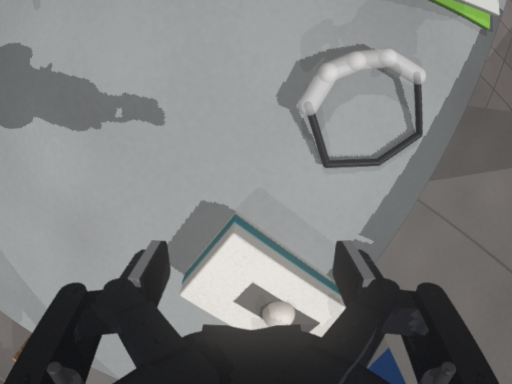

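The top view shows the colorimeter around (265,185), the dial disc at (285,190), the orange lug at about (276,181) and the sample cap at (231,187). The beaker is at (341,181), the bottle at (315,229), the marker at (233,246) and the rack at (185,218).

```bash
cat > h.py <<'E'
import numpy as np,cv2
from workcell import env
def ray(ci,uv,fov_h=384):
    f=fov_h/2/np.tan(np.radians(ci["vertical_fov"])/2)
    T=ci["camera_from_world"]; d=np.array([(uv[0]-ci["cx"])/f,(uv[1]-ci["cy"])/f,1])
    R=T[:3,:3]; return -R.T@T[:3,3], R.T@d
def onz(n,uv,z):
    o,d=ray(env.camera_info(n),uv); return o+d*(z-o[2])/d[2]
def proj(n,p):
    ci=env.camera_info(n);T=ci["camera_from_world"];f=192/np.tan(np.radians(ci["vertical_fov"])/2)
    c=T[:3,:3]@p+T[:3,3]; return np.array([ci["cx"]+f*c[0]/c[2],ci["cy"]+f*c[1]/c[2]])
E
python3 - <<'E'
from h import *
im=cv2.imread("pics/top0.png");hsv=cv2.cvtColor(im,cv2.COLOR_BGR2HSV)
# orange lug
m=cv2.inRange(hsv,(3,120,90),(16,255,255)); m[:,:250]=0;m[:,310:]=0;m[:150]=0;m[215:]=0
n,l,s,c=cv2.connectedComponentsWithStats(m)
for i in range(1,n): print("or",s[i],c[i])
# white body
w=cv2.inRange(hsv,(0,0,150),(180,40,255)); n,l,s,c=cv2.connectedComponentsWithStats(w)
for i in range(1,n):
    if s[i,4]>800:
        print(s[i],c[i])
        if 200<c[i][0]<330 and c[i][1]<240:
            cn=cv2.findContours((l==i).astype('u1'),0,1)[0]
            r=cv2.minAreaRect(max(cn,key=cv2.contourArea)); b=cv2.boxPoints(r)
            P=[onz("top",q,.07) for q in b]; print(np.round(b),np.round(P,3))
            print([np.round(np.linalg.norm(P[k]-P[k-1]),3) for k in range(4)], np.mean(P,0))
# disc
k=cv2.inRange(hsv,(0,0,0),(180,255,60)); k[:,:255]=0;k[:,312:]=0;k[:165]=0;k[218:]=0
n,l,s,c=cv2.connectedComponentsWithStats(k); i=1+np.argmax(s[1:,4]);print("disc",s[i],c[i])
cn=cv2.findContours((l==i).astype('u1'),0,1)[0];h=cv2.convexHull(max(cn,key=cv2.contourArea)); e=cv2.fitEllipse(h);print(e,onz("top",e[0],.084),onz("top",e[0],.080))
crop=im[130:240,200:330]; cv2.imwrite("pics/crop0.png",cv2.resize(crop,None,fx=6,fy=5.4,interpolation=cv2.INTER_CUBIC))
E
```

```text
or [274 175   8   9  26] [277.42307692 178.69230769]
or [270 178  10   9  29] [274.79310345 182.48275862]
or [304 184   2   3   6] [304.5 185. ]
[ 450   90   62   95 3699] [487.97350635 136.81319275]
[ 206  136  118   99 5289] [259.71885044 184.49309888]
[[204. 161.]
 [304. 134.]
 [324. 207.]
 [224. 235.]] [[ 0.628  0.16   0.07 ]
 [ 0.7   -0.098  0.07 ]
 [ 0.509 -0.148  0.07 ]
 [ 0.439  0.107  0.07 ]]
[np.float64(0.196), np.float64(0.268), np.float64(0.197), np.float64(0.264)] [0.5689842  0.00537304 0.07      ]
[ 165  179   43   79 1837] [186.54654328 218.4681546 ]
[   7  235  127   97 8730] [ 71.39530355 285.38728522]
disc [266 172  37  38 966] [284.52691511 191.7173913 ]
((283.8869934082031, 190.78274536132812), (37.208229064941406, 37.327171325683594), 37.950740814208984) [ 0.55000646 -0.04332847  0.084     ] [ 0.55041403 -0.04364101  0.08      ]
```

```bash
python3 - <<'E'
import cv2
im=cv2.imread("pics/top0.png")[135:235,200:330]; cv2.imwrite("pics/crop1.png",cv2.resize(im,None,fx=6,fy=6,interpolation=cv2.INTER_CUBIC))
E
```

```text
(no output)
```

View pics/crop1.png

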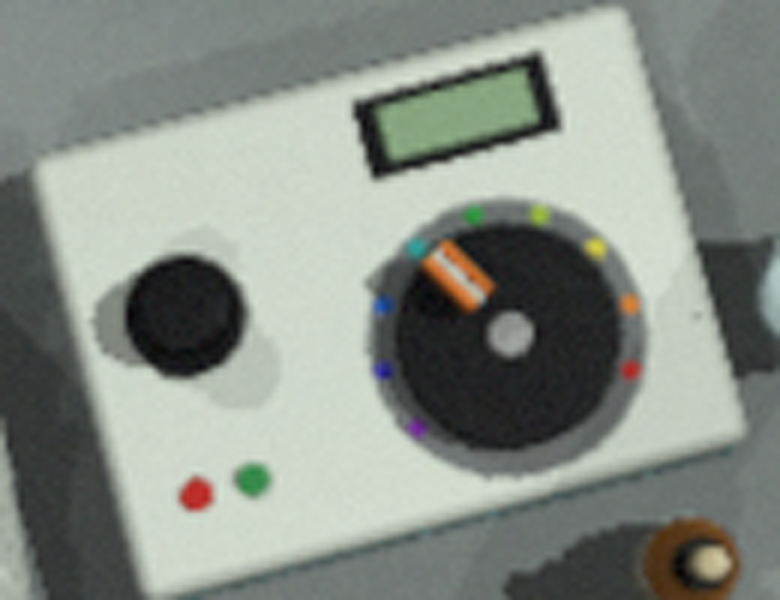

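```bash
python3 - <<'E'
from h import *
im=cv2.imread("pics/top0.png")
hs=onz("top",(511/6-.4+200,333/6-.4+135),.087); print("screw",hs)
dots=np.array([(418,428),(384,370),(384,305),(417,248),(475,215),(540,214),(597,248),(630,304),(631,370)])/6-.4+[200,135]
D=np.array([onz("top",d,.07) for d in dots])[:,:2]
# circle fit
A=np.c_[2*D,np.ones(9)];s=np.linalg.lstsq(A,(D**2).sum(1),rcond=None)[0];c=s[:2];print("dots c",c,"r",np.sqrt(s[2]+c@c))
a=np.degrees(np.unwrap(np.arctan2(*(D-c).T[::-1])));print(a.round(1)); yaw=np.mean(a-(120-30*np.arange(9)));print("yaw",yaw)
lt=onz("top",(458/6-.4+200,276/6-.4+135),.108)
v=lt[:2]-c;print("lug",lt,np.linalg.norm(v),np.degrees(np.arctan2(v[1],v[0])))
# side check
print(proj("side",np.r_[c,.087]),proj("side",lt))
im=cv2.imread("pics/side0.png")[150:230,190:330];cv2.imwrite("pics/side_crop.png",cv2.resize(im,None,fx=5,fy=5))
s=env.observe();p=s["ee_pos"]
th=np.radians(yaw+30);e=np.array([np.cos(th),np.sin(th)]);t=np.array([-e[1],e[0]])
tgt=c+.032*e+.030*t;print("tgt",tgt)
w,x,y,z=s["orientation"];psi=np.arctan2(2*(x*y+w*z),1-2*(y*y+z*z));print("psi",np.degrees(psi),"turn",psi-th)
d=tgt-p[:2];X=np.array([np.cos(psi),np.sin(psi)]);Y=np.array([X[1],-X[0]]);print(d@X,d@Y)
E
```

```text
screw [ 0.55143646 -0.04532074  0.087     ]
dots c [ 0.55140395 -0.04518336] r 0.05444672562422362
[ 135.5  105.1   75.5   45.2   14.6  -15.   -45.   -74.7 -104.8]
yaw 15.156679997791315
lug [ 0.57287059 -0.02184628  0.108     ] 0.03170861103110987 47.39056239448989
[259.38281729 185.32184095] [247.32748204 180.01351001]
tgt [ 0.55269827 -0.00133903]
psi -63.08187294105069 turn -1.8891191263769775
-0.4230166068880829 -0.49217057989548046
```

View pics/side_crop.png

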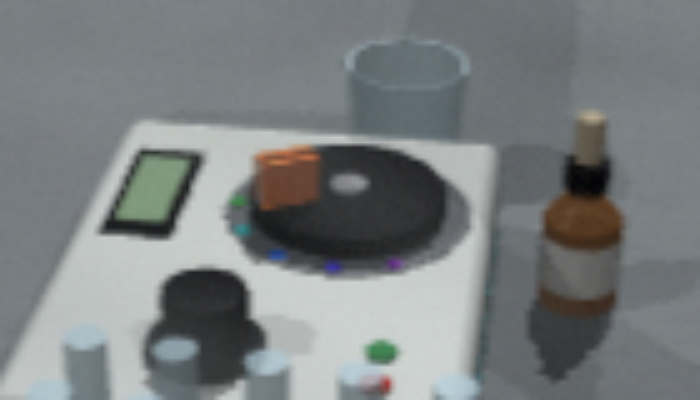

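Dot ring and screw agree to 0.2 mm on the hub at (0.5514, -0.0452). Yaw is 15.2°. The lug points at 45–47°, which is the cyan dot (rest index 3), so the target is index 7, the orange dot at -74.8°. The side view agrees to about 1 px.

step_arm --pt "-0.01 -0.012 0 -0.04 1" --pt "-0.03 -0.035 0 -0.14 1" --pt "-0.055 -0.064 0 -0.26 1" --pt "-0.08 -0.093 0 -0.38 1" --pt "-0.105 -0.122 0 -0.5 1" --pt "-0.13 -0.151 0 -0.62 1" --pt "-0.155 -0.18 0 -0.74 1" --pt "-0.18 -0.209 0 -0.86 1" --newtons 20

```text
time: 0.82
ee_pos: [0.4106, -0.344, 0.2311]
orientation: [-0.0, 0.993, -0.117, -0.0]
contact_force: [0.7, -0.2, 0.2]
finger_gap: 0.002
```

```bash
cat >> h.py <<'E'
C=np.array([.5514,-.0452]);YAW=15.15
def st():
    s=env.observe();w,x,y,z=s["orientation"];psi=np.arctan2(2*(x*y+w*z),1-2*(y*y+z*z))
    print("t",round(s["time"],2),"p",s["ee_pos"].round(4),"psi",np.degrees(psi).round(2),"F",s["contact_force"].round(1),"gap",round(s["finger_gap"],3),"tilt",(x*z-w*y).round(4));return s["ee_pos"],psi
def plan(th_deg,off,z,r=.032,p=None,psi=None):
    """tool-axes shift to put pusher at lug angle th, off behind lug middle"""
    if p is None: p,psi=st()
    th=np.radians(th_deg);e=np.array([np.cos(th),np.sin(th)]);t=np.array([-e[1],e[0]])
    d=C+r*e+off*t-p[:2];X=np.array([np.cos(psi),np.sin(psi)]);Y=np.array([X[1],-X[0]])
    return np.round([d@X,d@Y,p[2]-z,psi-th],4)
E
python3 -c "
from h import *
print(plan(45.15,.030,.23))"
```

```text
t 0.82 p [ 0.4106 -0.344   0.2311] psi -13.4 F [ 0.7 -0.2  0.2] gap 0.002 tilt -0.0
[ 0.0588 -0.3663  0.0011 -1.0218]
```

step_arm --pt "0.006 -0.035 0 -0.11 1" --pt "0.012 -0.075 0 -0.23 1" --pt "0.018 -0.115 0 -0.35 1" --pt "0.024 -0.155 0 -0.47 1" --pt "0.03 -0.195 0 -0.59 1" --pt "0.037 -0.235 0 -0.71 1" --pt "0.043 -0.27 0 -0.82 1" --pt "0.048 -0.3 0 -0.88 1"

```text
time: 1.48
ee_pos: [0.5286, -0.0636, 0.2312]
orientation: [-0.0, 0.948, 0.318, 0.0]
contact_force: [0.1, 0.4, -0.2]
finger_gap: -0.001
```

step_arm --pt "0 0 0 0 1" --pt "0 0 0 0 1" --pt "0 0 0 0 1"

```text
time: 1.73
ee_pos: [0.528, -0.0666, 0.231]
orientation: [0.0, 0.949, 0.315, -0.0]
contact_force: [0.9, -0.2, -0.0]
finger_gap: 0.001
```

```bash
python3 -c "
from h import *
print(plan(45.15,.030,.14))
cv2.imwrite('pics/w1.png',cv2.cvtColor(env.camera('wrist'),cv2.COLOR_RGB2BGR))"
```

```text
t 1.73 p [ 0.528  -0.0666  0.231 ] psi 36.68 F [ 0.9 -0.2 -0. ] gap 0.001 tilt -0.0004
[ 0.0587 -0.0376  0.091  -0.1479]
```

View pics/w1.png

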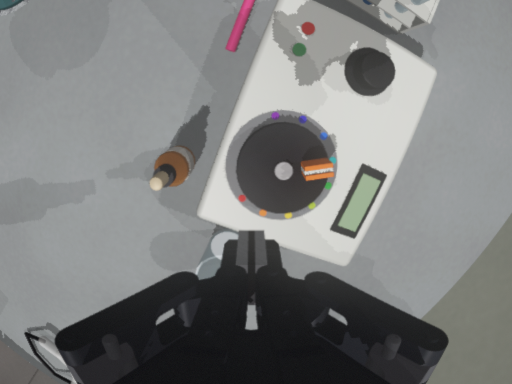

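The wrist view shows the screw at (284,171), and the lug at about (318,169) pointing at the cyan dot (334,160). The shut fingertips are at about (252,240). I'll cross-check the hub from here.

```bash
cat >> h.py <<'E'
def wray(uv,z,p,psi):
    ci=env.camera_info("wrist");f=192/np.tan(np.radians(ci["vertical_fov"])/2)
    dx,dy=uv[0]-ci["cx"],uv[1]-ci["cy"];r=np.hypot(dx,dy);a=r/f
    d=np.array([dx/r*np.sin(a),dy/r*np.sin(a),np.cos(a)]);M=ci["mount"]
    c,s=np.cos(psi),np.sin(psi);R=np.array([[c,s,0],[s,-c,0],[0,0,-1]])
    o=R@M[:3,3]+p;d=R@M[:3,:3]@d;return o+d*(z-o[2])/d[2]
E
python3 -c "
from h import *
p,psi=st()
print(wray((284,171),.087,p,psi),wray((318,169),.108,p,psi),wray((334,160),.07,p,psi))
l=wray((318,169),.108,p,psi)[:2]-C;print(np.hypot(*l),np.degrees(np.arctan2(l[1],l[0])))
"
```

```text
t 1.78 p [ 0.528  -0.0672  0.2311] psi 36.6 F [-0.1  0.  -0.3] gap 0.001 tilt -0.0004
[ 0.55401994 -0.0439591   0.087     ] [ 0.57335182 -0.02024588  0.108     ] [ 0.59398281 -0.00405032  0.07      ]
0.03323538067358341 48.66233491318382
```

step_arm --pt "0.02 -0.013 0 -0.05 1" --pt "0.04 -0.026 0.0 -0.1 1" --pt "0.059 -0.038 0 -0.148 1" --pt "0.059 -0.038 0.03 -0.148 1" --pt "0.059 -0.038 0.06 -0.148 1" --pt "0.059 -0.038 0.09 -0.148 1" --pt "0.059 -0.038 0.09 -0.148 1" --pt "0.059 -0.038 0.09 -0.148 1"

```text
time: 2.45
ee_pos: [0.5512, -0.0023, 0.1395]
orientation: [-0.001, 0.924, 0.382, -0.002]
contact_force: [0.3, -0.5, -0.1]
finger_gap: -0.0
```

```bash
python3 -c "
from h import *
print(plan(45.15,.027,.093))
cv2.imwrite('pics/w2.png',cv2.cvtColor(env.camera('wrist'),cv2.COLOR_RGB2BGR))"
```

```text
t 2.45 p [ 0.5512 -0.0023  0.1395] psi 44.98 F [ 0.3 -0.5 -0.1] gap -0.0 tilt -0.0017
[ 0.0017  0.0034  0.0465 -0.003 ]
```

View pics/w2.png

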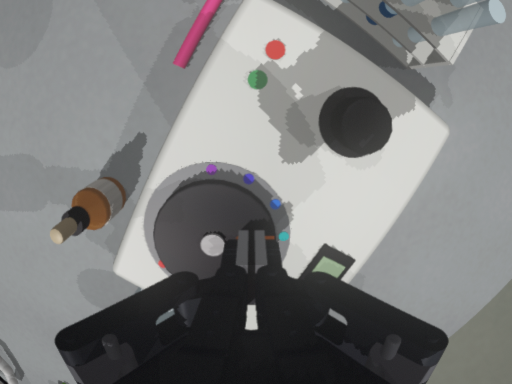

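The wrist view shows the fingertips at (252,235), with the lug just beyond them and the dots at (284,236) and nearby. The pusher is on the anticlockwise side of the lug, so I'll descend.

step_arm --pt "0.001 0 0.015 0 1" --pt "0.001 0 0.03 0 1" --pt "0.001 0 0.042 0 1" --pt "0.001 0 0.046 0 1" --pt "0.001 0 0.046 0 1" --pt "0.001 0 0.046 0 1"

```text
time: 3.0
ee_pos: [0.5547, -0.0007, 0.0963]
orientation: [0.0, 0.924, 0.383, 0.001]
contact_force: [-0.4, 0.2, -0.1]
finger_gap: -0.004
```

```bash
python3 -c "
from h import *
print(plan(45.15,.018,.093))
cv2.imwrite('pics/s3.png',cv2.resize(cv2.cvtColor(env.camera('side'),cv2.COLOR_RGB2BGR)[100:250,170:330],None,fx=4.5,fy=4))
cv2.imwrite('pics/t3.png',cv2.resize(cv2.cvtColor(env.camera('top'),cv2.COLOR_RGB2BGR)[135:235,200:330],None,fx=6,fy=6))"
```

```text
t 3.0 p [ 0.5547 -0.0007  0.0963] psi 45.08 F [-0.4  0.2 -0.1] gap -0.004 tilt 0.0004
[-0.0019  0.011   0.0033 -0.0013]
```

View pics/s3.png

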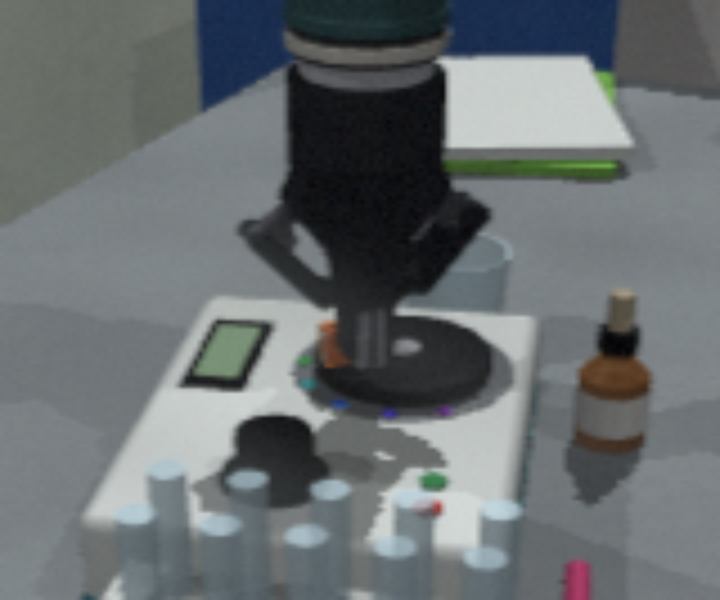

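View pics/t3.png

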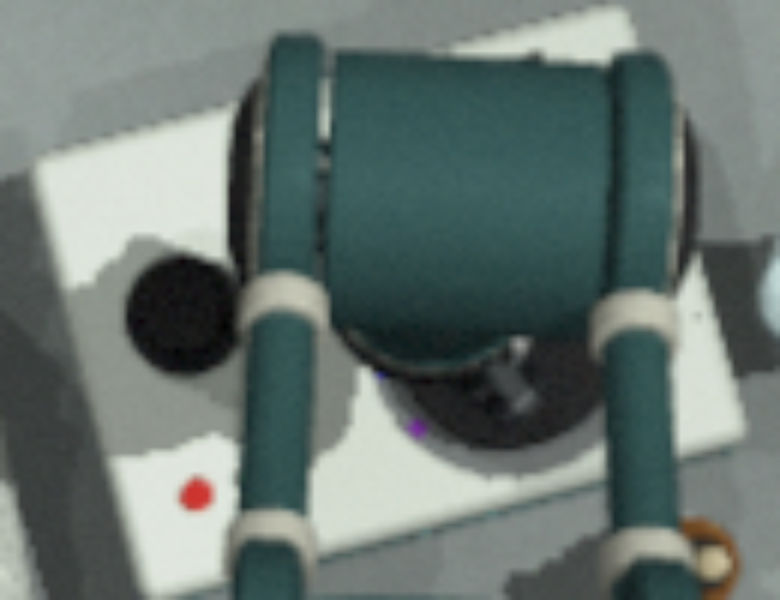

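The side view shows the fingers standing upright just above the disc, at about (370,345). They are on the anticlockwise side of the lug (330,345) and not touching it. Next I'll approach to contact.

step_arm --pt "-0.001 0.003 0.001 0 1" --pt "-0.002 0.005 0.001 0 1" --pt "-0.002 0.007 0.001 0 1" --pt "-0.002 0.009 0.001 0 1" --pt "-0.002 0.009 0.001 0 1" --pt "-0.002 0.009 0.001 0 1"

```text
time: 3.6
ee_pos: [0.5592, -0.0084, 0.0943]
orientation: [-0.0, 0.924, 0.383, 0.0]
contact_force: [-0.2, -0.2, 1.0]
finger_gap: -0.0
```

```bash
python3 -c "
from h import *
print(plan(45.15,.018,.093))
for o in (.018,.02):
  for d in range(3,31,3):
    a=np.radians(d); print(d,round(a,3),np.round([-.032*(1-np.cos(a))+o*np.sin(a),o*(1-np.cos(a))+.032*np.sin(a)],4))
"
```

```text
t 3.6 p [ 0.5592 -0.0084  0.0943] psi 45.08 F [-0.2 -0.2  1. ] gap -0.0 tilt 0.0
[ 0.0004  0.0025  0.0013 -0.0013]
3 0.052 [0.0009 0.0017]
6 0.105 [0.0017 0.0034]
9 0.157 [0.0024 0.0052]
12 0.209 [0.003 0.007]
15 0.262 [0.0036 0.0089]
18 0.314 [0.004  0.0108]
21 0.367 [0.0043 0.0127]
24 0.419 [0.0046 0.0146]
27 0.471 [0.0047 0.0165]
30 0.524 [0.0047 0.0184]
3 0.052 [0.001  0.0017]
6 0.105 [0.0019 0.0035]
9 0.157 [0.0027 0.0053]
12 0.209 [0.0035 0.0071]
15 0.262 [0.0041 0.009 ]
18 0.314 [0.0046 0.0109]
21 0.367 [0.005  0.0128]
24 0.419 [0.0054 0.0147]
27 0.471 [0.0056 0.0167]
30 0.524 [0.0057 0.0187]
```

step_arm --pt "0.0 0.0025 0.001 0 1" --pt "0.001 0.0042 0.001 0.052 1" --pt "0.0017 0.006 0.001 0.105 1" --pt "0.0024 0.0077 0.001 0.157 1"

```text
time: 3.93
ee_pos: [0.5654, -0.0113, 0.0931]
orientation: [-0.001, 0.951, 0.309, -0.001]
contact_force: [-2.5, 1.9, 2.7]
finger_gap: -0.002
```

step_arm --pt "0.0009 0.0017 0 0.052 1" --pt "0.0017 0.0034 0 0.105 1" --pt "0.0017 0.0034 0 0.105 1"

```text
time: 4.18
ee_pos: [0.5698, -0.0138, 0.0931]
orientation: [0.0, 0.966, 0.259, 0.0]
contact_force: [0.5, -0.0, -0.2]
finger_gap: -0.001
```

```bash
python3 -c "
from h import *
p,psi=st()
print(plan(30.15,.018,.093,p=p,psi=psi))
cv2.imwrite('pics/s4.png',cv2.resize(cv2.cvtColor(env.camera('side'),cv2.COLOR_RGB2BGR)[100:250,170:330],None,fx=4.5,fy=4))
cv2.imwrite('pics/w4.png',cv2.cvtColor(env.camera('wrist'),cv2.COLOR_RGB2BGR))"
```

```text
t 4.18 p [ 0.5698 -0.0138  0.0931] psi 30.01 F [ 0.5 -0.  -0.2] gap -0.001 tilt -0.0
[ 0.0004 -0.0001  0.0001 -0.0024]
```

View pics/s4.png

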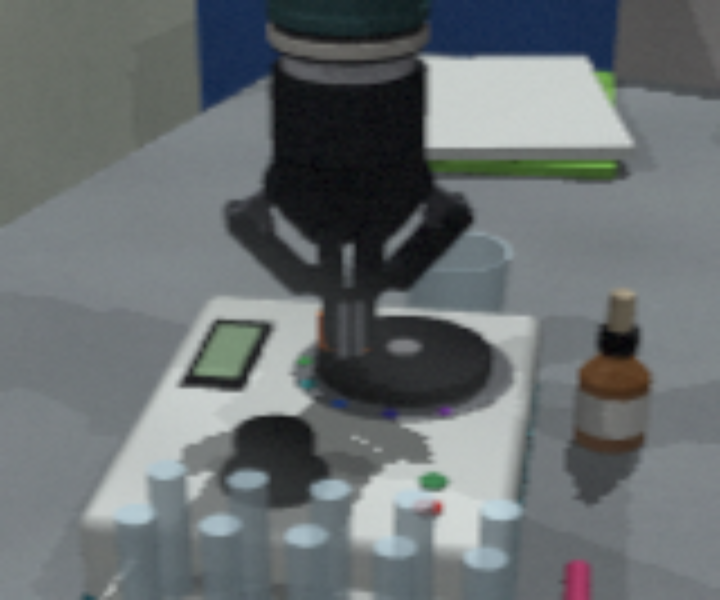

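View pics/w4.png

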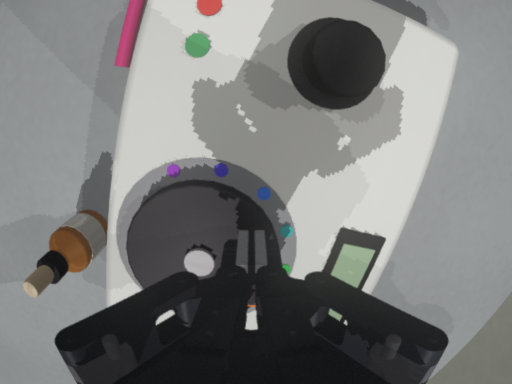

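Force rose to about 4 N and dropped to 0 at 15° of push, so the lug has sprung over the first crest. In the wrist view it now lies past the fingers, near the green dot (286,268). On to the second click.

```bash
python3 -c "
import numpy as np
o=.018
for d in range(4,37,4):
    a=np.radians(d); print(d,round(a,3),np.round([-.032*(1-np.cos(a))+o*np.sin(a),o*(1-np.cos(a))+.032*np.sin(a)],4))
"
```

```text
4 0.07 [0.0012 0.0023]
8 0.14 [0.0022 0.0046]
12 0.209 [0.003 0.007]
16 0.279 [0.0037 0.0095]
20 0.349 [0.0042 0.012 ]
24 0.419 [0.0046 0.0146]
28 0.489 [0.0047 0.0171]
32 0.559 [0.0047 0.0197]
36 0.628 [0.0045 0.0222]
```

step_arm --pt "0.0012 0.0023 0 0.07 1" --pt "0.0022 0.0046 0 0.14 1" --pt "0.003 0.007 0 0.209 1" --pt "0.0037 0.0095 0 0.279 1" --pt "0.0042 0.012 0 0.349 1" --pt "0.0044 0.0133 0 0.384 1" --pt "0.0046 0.0146 0 0.419 1"

```text
time: 4.87
ee_pos: [0.5801, -0.0234, 0.0931]
orientation: [-0.001, 0.999, 0.053, -0.001]
contact_force: [-2.0, 2.3, 1.7]
finger_gap: 0.0
```

step_arm --pt "0.0006 0.0011 0 0.035 1" --pt "0.0012 0.0023 0 0.07 1" --pt "0.0017 0.0034 0 0.105 1" --pt "0.0017 0.0034 0 0.105 1"

```text
time: 5.2
ee_pos: [0.5829, -0.0274, 0.0932]
orientation: [0.0, 1.0, 0.001, -0.0]
contact_force: [-0.4, -0.9, 1.5]
finger_gap: 0.0
```

```bash
python3 -c "
from h import *
p,psi=st()
print(plan(.15,.018,.093,p=p,psi=psi))
cv2.imwrite('pics/s5.png',cv2.resize(cv2.cvtColor(env.camera('side'),cv2.COLOR_RGB2BGR)[100:250,170:330],None,fx=4.5,fy=4))
cv2.imwrite('pics/w5.png',cv2.cvtColor(env.camera('wrist'),cv2.COLOR_RGB2BGR))"
```

```text
t 5.2 p [ 0.5829 -0.0274  0.0932] psi 0.07 F [-0.4 -0.9  1.5] gap 0.0 tilt -0.0
[ 0.0005 -0.0003  0.0002 -0.0014]
```

View pics/w5.png

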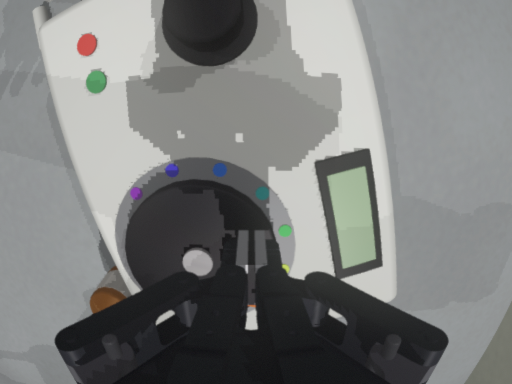

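View pics/s5.png

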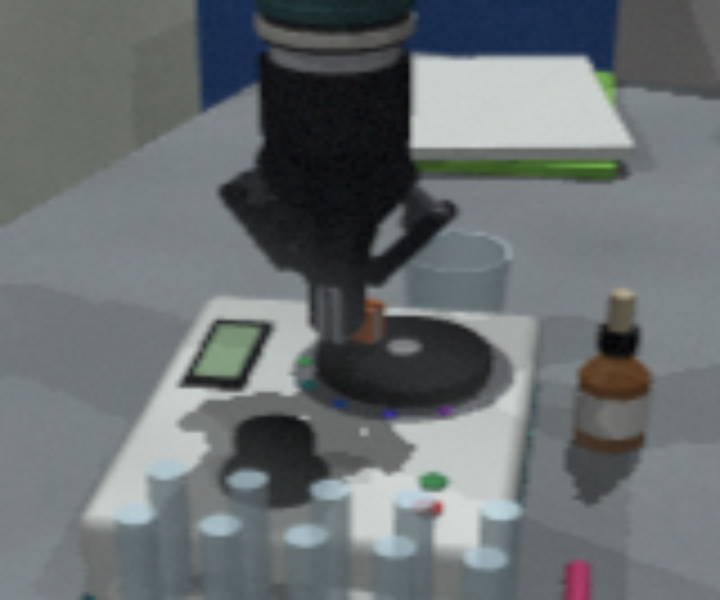

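```bash
cat >>h.py <<'E'
def luguv(n):
    for k in range(3,9):
        for d in (0,15):
            th=np.radians(YAW+120-30*k-d);e=np.r_[C+.032*np.array([np.cos(th),np.sin(th)]),.108];print(k+d/30,proj(n,e).round(1),end='; ')
    print()
E
python3 -c "
from h import *
luguv('side')"
```

```text
3.0 [247.  179.8]; 3.5 [246.2 178.2]; 4.0 [246.3 176.6]; 4.5 [247.3 175.1]; 5.0 [249.1 173.8]; 5.5 [251.6 172.8]; 6.0 [254.5 172.1]; 6.5 [257.8 171.7]; 7.0 [261.2 171.7]; 7.5 [264.5 172.2]; 8.0 [267.5 173. ]; 8.5 [269.9 174.1];
```

The side view shows the lug's right edge at 255.3 px. Rest 5 predicts 255.4, so two clicks are done. Third click next.

step_arm --pt "0.0012 0.0023 0 0.07 1" --pt "0.0022 0.0046 0 0.14 1" --pt "0.003 0.007 0 0.209 1" --pt "0.0037 0.0095 0 0.279 1" --pt "0.0042 0.012 0 0.349 1" --pt "0.0044 0.0133 0 0.384 1" --pt "0.0046 0.0146 0 0.419 1"

```text
time: 5.88
ee_pos: [0.5872, -0.041, 0.0932]
orientation: [-0.001, 0.978, -0.208, -0.0]
contact_force: [0.0, 2.7, 0.8]
finger_gap: -0.003
```

step_arm --pt "0.0006 0.0011 0 0.035 1" --pt "0.0012 0.0023 0 0.07 1" --pt "0.0017 0.0034 0 0.105 1" --pt "0.0017 0.0034 0 0.105 1"

```text
time: 6.22
ee_pos: [0.5876, -0.0457, 0.0933]
orientation: [0.0, 0.966, -0.258, 0.0]
contact_force: [0.1, -0.2, -0.8]
finger_gap: 0.001
```

```bash
python3 -c "
from h import *
p,psi=st()
print(plan(-29.85,.018,.093,p=p,psi=psi))
cv2.imwrite('pics/s6.png',cv2.resize(cv2.cvtColor(env.camera('side'),cv2.COLOR_RGB2BGR)[100:250,170:330],None,fx=4.5,fy=4))
"
```

```text
t 6.22 p [ 0.5876 -0.0457  0.0933] psi -29.94 F [ 0.1 -0.2 -0.8] gap 0.001 tilt 0.0
[ 0.0003 -0.0004  0.0003 -0.0016]
```

View pics/s6.png

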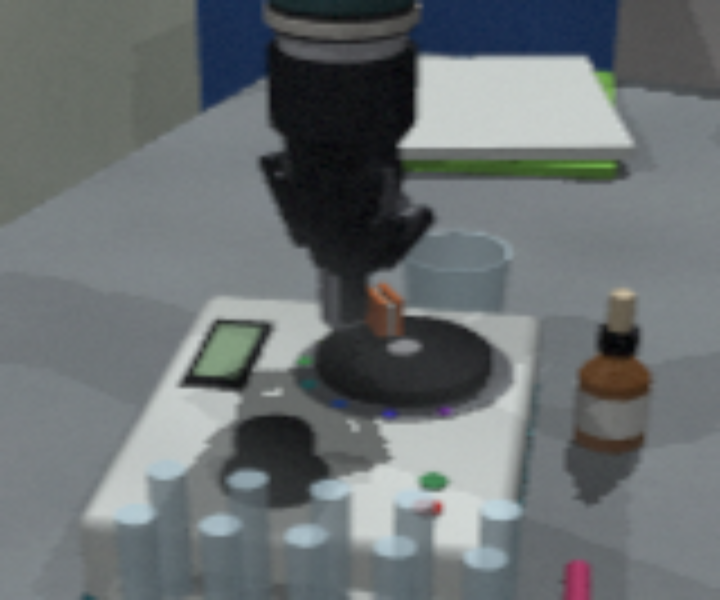

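The lug top is at side px (255.6,173.8), where rest 6 predicts (254.5,172.1). Three clicks are done. Fourth, with the last degrees slower.

step_arm --pt "0.0012 0.0023 0 0.07 1" --pt "0.0022 0.0046 0 0.14 1" --pt "0.003 0.007 0 0.209 1" --pt "0.0037 0.0095 0 0.279 1" --pt "0.0042 0.012 0 0.349 1" --pt "0.0044 0.0133 0 0.384 1" --pt "0.0046 0.0146 0 0.419 1"

```text
time: 6.85
ee_pos: [0.5847, -0.0597, 0.0933]
orientation: [-0.001, 0.891, -0.454, -0.0]
contact_force: [0.4, 2.9, -1.0]
finger_gap: 0.003
```

step_arm --pt "0.0003 0.0006 0 0.018 1" --pt "0.0006 0.0011 0 0.035 1" --pt "0.0009 0.0017 0 0.052 1" --pt "0.0012 0.0023 0 0.07 1" --pt "0.0015 0.0028 0 0.087 1" --pt "0.0017 0.0034 0 0.105 1" --pt "0.0017 0.0034 0 0.105 1"

```text
time: 7.43
ee_pos: [0.5824, -0.0644, 0.0932]
orientation: [0.0, 0.866, -0.5, -0.0]
contact_force: [-0.8, -0.5, 0.1]
finger_gap: -0.004
```

```bash
python3 -c "
from h import *
p,psi=st()
print(plan(-59.85,.018,.093,p=p,psi=psi))
cv2.imwrite('pics/s7.png',cv2.resize(cv2.cvtColor(env.camera('side'),cv2.COLOR_RGB2BGR)[100:250,170:330],None,fx=4.5,fy=4))
"
```

```text
t 7.43 p [ 0.5824 -0.0644  0.0932] psi -60.04 F [-0.8 -0.5  0.1] gap -0.004 tilt 0.0001
[-0.0002 -0.0008  0.0002 -0.0033]
```

View pics/s7.png

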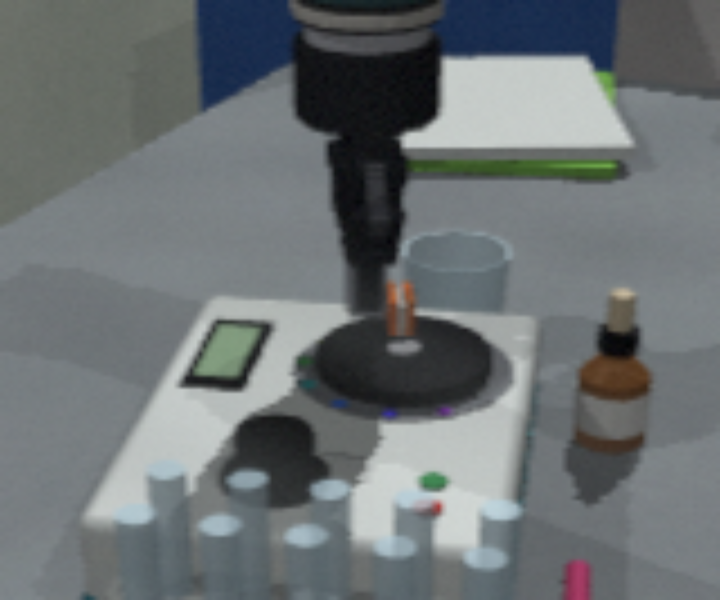

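The lug top is at side px (259.1,172.5), between rest 6 (254.5) and rest 7 (261.2). It is poised on the crest (6.5 predicts 257.8), not home, so I'll nudge it a few degrees more.

step_arm --pt "0.0003 0.0006 0 0.018 1" --pt "0.0006 0.0011 0 0.035 1" --pt "0.0009 0.0017 0 0.052 1" --pt "0.0009 0.0017 0 0.052 1" --pt "0.0009 0.0017 0 0.052 1"

```text
time: 7.9
ee_pos: [0.5816, -0.0657, 0.0933]
orientation: [0.0, 0.853, -0.522, -0.0]
contact_force: [-0.1, -0.0, 0.1]
finger_gap: 0.004
```

```bash
python3 -c "
from h import *
p,psi=st()
cv2.imwrite('pics/s8.png',cv2.resize(cv2.cvtColor(env.camera('side'),cv2.COLOR_RGB2BGR)[100:250,170:330],None,fx=4.5,fy=4))
"
```

```text
t 7.9 p [ 0.5816 -0.0657  0.0933] psi -62.97 F [-0.1 -0.   0.1] gap 0.004 tilt 0.0
```

View pics/s8.png

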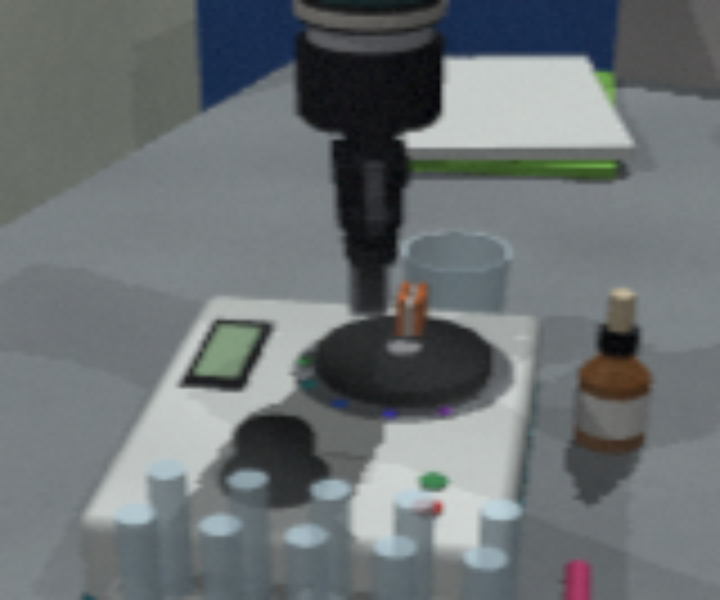

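The lug top is now at side px (261.6,172.7), which matches rest 7 (261.2,171.7), and the force is zero. I'll back off and raise.

step_arm --pt "0 -0.004 0 0 1" --pt "0 -0.01 0 0 1" --pt "0 -0.012 -0.005 0 1" --pt "0 -0.012 -0.025 0 1" --pt "0 -0.012 -0.05 0 1" --pt "0 -0.012 -0.08 0 1" --pt "0 -0.012 -0.11 0 1" --pt "0 -0.012 -0.14 0 1"

```text
time: 8.62
ee_pos: [0.5924, -0.0599, 0.2349]
orientation: [-0.0, 0.853, -0.522, -0.0]
contact_force: [1.0, -0.2, 0.4]
finger_gap: 0.002
```

step_arm --pt "-0.005 -0.01 -0.01 0 1" --pt "-0.005 -0.04 -0.02 0 1" --pt "-0.005 -0.07 -0.03 0 1" --pt "-0.005 -0.1 -0.03 0 1" --pt "-0.005 -0.13 -0.03 0 1" --pt "-0.005 -0.16 -0.03 0 1" --pt "-0.005 -0.18 -0.03 0 1" --pt "-0.005 -0.18 -0.03 0 1"

```text
time: 9.28
ee_pos: [0.7532, 0.0293, 0.2613]
orientation: [-0.001, 0.853, -0.521, -0.0]
contact_force: [-0.9, -0.7, 0.4]
finger_gap: 0.001
```

```bash
python3 -c "
from h import *
p,psi=st()
for n in ('top','side','wrist'): cv2.imwrite(f'pics/{n}9.png',cv2.cvtColor(env.camera(n),cv2.COLOR_RGB2BGR))
luguv('top')
cv2.imwrite('pics/s9.png',cv2.resize(cv2.imread('pics/side9.png')[150:230,190:330],None,fx=5,fy=5))"
```

```text
t 9.28 p [0.7532 0.0293 0.2613] psi -62.83 F [-0.9 -0.7  0.4] gap 0.001 tilt -0.0005
3.0 [276.2 180.2]; 3.5 [278.9 178.1]; 4.0 [282.  176.8]; 4.5 [285.3 176.4]; 5.0 [288.6 176.9]; 5.5 [291.8 178.1]; 6.0 [294.4 180.2]; 6.5 [296.5 182.8]; 7.0 [297.8 185.9]; 7.5 [298.3 189.2]; 8.0 [297.9 192.6]; 8.5 [296.6 195.7];
```

View pics/top9.png

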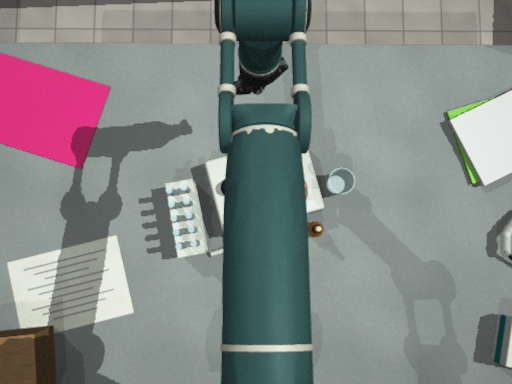

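View pics/wrist9.png

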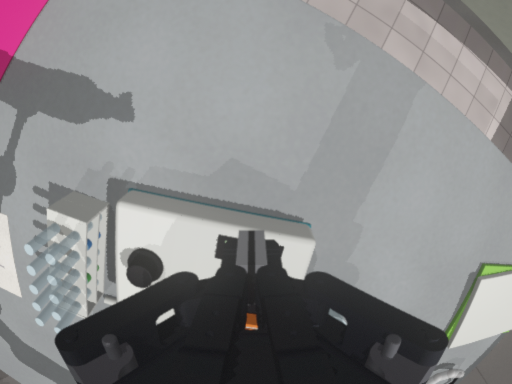

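View pics/side9.png

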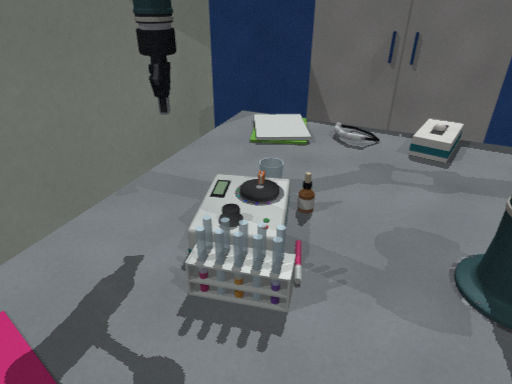

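The objects look unmoved, but the arm hides the dial from the top camera. I'll swing aside for a final check.

step_arm --pt "-0.02 -0.01 0 0 1" --pt "-0.05 -0.025 0 0 1" --pt "-0.08 -0.04 0 0 1" --pt "-0.11 -0.055 0 0 1" --pt "-0.14 -0.07 0 0 1" --pt "-0.17 -0.085 0 0 1" --pt "-0.2 -0.1 0 0 1" --pt "-0.22 -0.11 0 0 1"

```text
time: 10.1
ee_pos: [0.747, 0.2746, 0.2637]
orientation: [-0.0, 0.853, -0.522, -0.0]
contact_force: [-0.6, 0.2, -0.2]
finger_gap: -0.001
```

step_arm --pt "0 0 0 0 1" --pt "0 0 0 0 1" --pt "0 0 0 0 1" --pt "0 0 0 0 1"

```text
time: 10.43
ee_pos: [0.7483, 0.2702, 0.2636]
orientation: [0.0, 0.852, -0.523, 0.0]
contact_force: [-0.5, -0.6, -0.2]
finger_gap: -0.001
```

```bash
python3 -c "
from h import *
p,psi=st()
a=cv2.cvtColor(env.camera('top'),cv2.COLOR_RGB2BGR);cv2.imwrite('pics/top10.png',a)
b=cv2.cvtColor(env.camera('side'),cv2.COLOR_RGB2BGR);cv2.imwrite('pics/side10.png',b)
cv2.imwrite('pics/c10.png',np.hstack([cv2.resize(a[135:265,160:360],None,fx=3.9,fy=3.9)]))
cv2.imwrite('pics/s10.png',cv2.resize(b[150:230,190:330],None,fx=5,fy=5))"
```

```text
t 10.43 p [0.7483 0.2702 0.2636] psi -63.06 F [-0.5 -0.6 -0.2] gap -0.001 tilt 0.0003
```

View pics/c10.png

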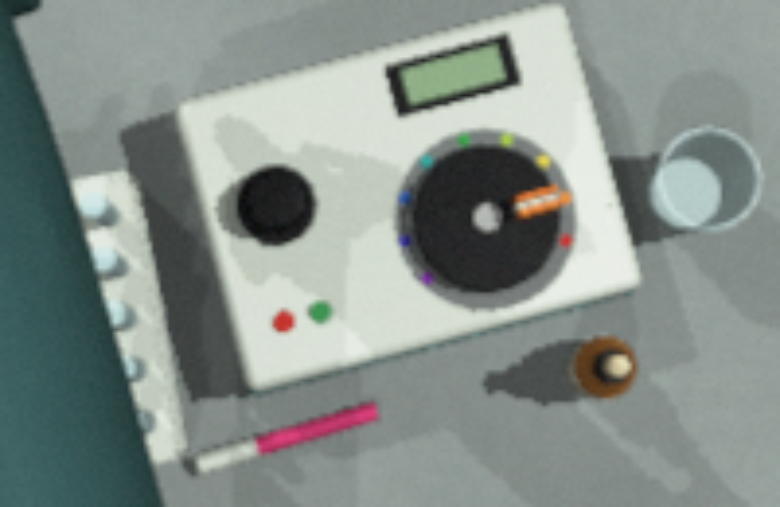

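View pics/s10.png

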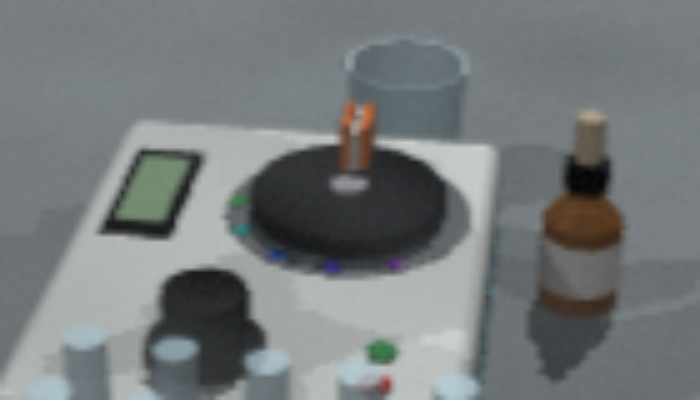

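The lug covers the orange dot, index 7. Its top-view centre is at about (298.6,186.4) and rest 7 predicts (297.8,185.9). The bottle, beaker, marker and rack are where they were, so I'm handing it in.

```bash
python3 -c "
from workcell import env
print(env.job_done())"
```

```text
the job is handed in; nothing more can be done
None
```

The dial now rests four clicks clockwise of where it stood, and the job was handed in at about 10.5 s of the 48 s allowed. I pushed the lug's anticlockwise face with shut fingertips from the cyan dot (rest 3) to the orange dot (rest 7), never touching the other face.

**Final position:** The last top view puts the lug within 1 px of the predicted rest 7, covering the orange dot. The side view taken just before the fingers withdrew agreed to about 1 px.

**Clicks:** After the fourth push the side view showed the lug poised on the crest, so I nudged it 3° more. It then sprang into the rest.

**Forces:** Contact forces at the readings I took stayed at about 4 N or less. The readings after the hand withdrew were under about 1 N, within noise.

**Other objects:** The bottle, beaker and marker looked unmoved in the last views. The rack was partly hidden by the arm in the last top view, but looked in place in the side views and in the top view just before it.

**Disagreement:** The wrist view placed the dial axis about 3 mm from where the top and side views put it. I used the top view, and it held through all four clicks.

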